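# Put the washed divider back in its groove

### The job

Put away the divider board that stands in the middle of the draining rack: pinch it to feel how thick it is, and fit it upright into the organiser groove made for that thickness. Wedge it down between the groove's springs until it is fully home on the seat, press it there firmly for a moment without ramming it, then let go; leave the other two dividers and everything else where they are.

Things in the scene. Friction and masses are not known exactly. Their poses are not given: they have to be found in the camera images.
- divider_a: one of three plain wooden divider boards, each 90 mm long (its x), 95 mm tall (its z) and 9, 12 or 15 mm thick (its y); one of each thickness, which one this is, is not told: pinch it and read the finger opening. Origin: centre of its underside. Stands on its long edge in the draining rack, its top edge 105 mm above the counter; weighs about 0.05 to 0.12 kg
- divider_b: one of three plain wooden divider boards, each 90 mm long (its x), 95 mm tall (its z) and 9, 12 or 15 mm thick (its y); one of each thickness, which one this is, is not told: pinch it and read the finger opening. Origin: centre of its underside. Stands on its long edge in the draining rack, its top edge 105 mm above the counter; weighs about 0.05 to 0.12 kg
- divider_c: one of three plain wooden divider boards, each 90 mm long (its x), 95 mm tall (its z) and 9, 12 or 15 mm thick (its y); one of each thickness, which one this is, is not told: pinch it and read the finger opening. Origin: centre of its underside. Stands on its long edge in the draining rack, its top edge 105 mm above the counter; weighs about 0.05 to 0.12 kg
- rack: grey draining rack, fixed, 120 (x) x 185 (y) mm base, 10 mm thick; three places side by side along its y, 55 mm apart (y = -55, 0, +55 mm), each holding one divider between low lips 28 mm above the counter; the slots between the lips are 19 mm wide, so a divider may stand a few mm off the place's centre. Origin: centre of its underside
- rack_middle (a point): floor of the rack's middle place, its centre, 10 mm above the counter; the divider standing here is the one to put away
- rail_narrow: white rail with the narrow groove, fixed, 110 (x) x 40 (y) x 50 (z) mm, top 56 mm above the counter; three rails lie side by side on a tray, 50 mm apart, in any order. Its groove, 12 mm wide (y), 97 mm long (x), 28 to 42 mm deep down to a wooden seat, is made for the 9 mm divider; a thicker one will not go in, a thinner one stands loose. Origin: centre of its underside
- mouth_narrow (a point): centre of the narrow groove's mouth (bevelled 4 mm), level with the rail's top. Inside, two sprung steel cheeks at mid-length narrow the groove to 6.5 mm; the 9 mm divider's foot meets their slopes about 19 mm down and must wedge them apart: push of some 5 to 14 N, a drag further down, then a sharp rise at the seat
- deepest_narrow (a point): point on the narrow groove's centre line, 42 mm below the mouth (14 mm above the counter): the lowest that a divider's underside can come to rest
- seat_narrow: depth stop of the narrow groove; this origin is the groove's floor, centre, 44 mm below the mouth. On it a wooden pad is set, stiff, at a height that differs each time: its top, the seat, is anywhere 28 to 42 mm below the mouth, is not given, and must be felt. It does not yield; it carries no more than 25 N
- rail_medium: white rail with the medium groove, fixed, 110 (x) x 40 (y) x 50 (z) mm, top 56 mm above the counter; three rails lie side by side on a tray, 50 mm apart, in any order. Its groove, 15 mm wide (y), 97 mm long (x), 28 to 42 mm deep down to a wooden seat, is made for the 12 mm divider; a thicker one will not go in, a thinner one stands loose. Origin: centre of its underside
- mouth_medium (a point): centre of the medium groove's mouth (bevelled 4 mm), level with the rail's top. Inside, two sprung steel cheeks at mid-length narrow the groove to 9.5 mm; the 12 mm divider's foot meets their slopes about 19 mm down and must wedge them apart: push of some 5 to 14 N, a drag further down, then a sharp rise at the seat
- deepest_medium (a point): point on the medium groove's centre line, 42 mm below the mouth (14 mm above the counter): the lowest that a divider's underside can come to rest
- seat_medium: depth stop of the medium groove; this origin is the groove's floor, centre, 44 mm below the mouth. On it a wooden pad is set, stiff, at a height that differs each time: its top, the seat, is anywhere 28 to 42 mm below the mouth, is not given, and must be felt. It does not yield; it carries no more than 25 N
- rail_wide: white rail with the wide groove, fixed, 110 (x) x 40 (y) x 50 (z) mm, top 56 mm above the counter; three rails lie side by side on a tray, 50 mm apart, in any order. Its groove, 18 mm wide (y), 97 mm long (x), 28 to 42 mm deep down to a wooden seat, is made for the 15 mm divider; a thicker one will not go in, a thinner one stands loose. Origin: centre of its underside
- mouth_wide (a point): centre of the wide groove's mouth (bevelled 4 mm), level with the rail's top. Inside, two sprung steel cheeks at mid-length narrow the groove to 12.5 mm; the 15 mm divider's foot meets their slopes about 19 mm down and must wedge them apart: push of some 5 to 14 N, a drag further down, then a sharp rise at the seat
- deepest_wide (a point): point on the wide groove's centre line, 42 mm below the mouth (14 mm above the counter): the lowest that a divider's underside can come to rest
- seat_wide: depth stop of the wide groove; this origin is the groove's floor, centre, 44 mm below the mouth. On it a wooden pad is set, stiff, at a height that differs each time: its top, the seat, is anywhere 28 to 42 mm below the mouth, is not given, and must be felt. It does not yield; it carries no more than 25 N
- tamper: steel coffee tamper, 58 mm across, 86 mm tall, standing; a bystander, leave alone. Origin: centre of its underside
- timer: white kitchen timer, 25 x 62 x 70 mm, standing; a bystander, leave alone. Origin: centre of its underside
- cup: white mug, 80 mm across, 65 mm tall; a bystander, leave alone. Origin: centre of its underside
- pitcher: steel milk pitcher with a side handle, 90 mm across, 105 mm tall; a bystander, leave alone. Origin: centre of its underside
- jar: amber glass jar, 72 mm across, 100 mm tall; a bystander, leave alone. Origin: centre of its underside
- brush: bench brush, 200 mm long, lying; a bystander, leave alone
There are look-alikes about, which are no part of the job. Of the things shaped like the rack, the grey one is meant.

How it is judged (in metres and radians):
On the way, in this order (a step that is already met when the one before it is completed fails the run):
1. a divider is lifted clear of the rack (((height (world z) of divider_a above 0.045 m and contact force between the fingers and divider_a above 0.5 N) or (height (world z) of divider_b above 0.045 m and contact force between the fingers and divider_b above 0.5 N) or (height (world z) of divider_c above 0.045 m and contact force between the fingers and divider_c above 0.5 N))), for 0.1 s.
2. the divider is pressed on the seat of the groove of its own thickness with 4 N or more for 0.25 s ((contact force between divider_a and seat_narrow above 4 N or contact force between divider_b and seat_medium above 4 N or contact force between divider_c and seat_wide above 4 N)), for 0.25 s.
At the end, for the whole second after the job is handed in: The divider from the rack's middle stands in the groove of its own thickness: underside at most 16.5 mm over the deepest point, 6 mm off centre, upright and in line within 0.06 rad, at rest, released. The others have moved under 15 mm, lean under 0.2 rad; the middle place is empty (((z of divider_a in the frame of deepest_narrow between -0.003 and 0.0165 m and horizontal distance between divider_a and deepest_narrow below 0.006 m and angle between the y axis of divider_a and the y axis of rail_narrow, either way round below 0.06 rad and angle between divider_a's own z axis and vertical below 0.06 rad and linear speed of divider_a below 0.02 m/s and contact force between the fingers and divider_a below 0.05 N and distance of each of divider_b, divider_c from where it was at the start of the episode below 0.015 m and angle between each of divider_b, divider_c's own z axis and vertical below 0.2 rad and horizontal distance between each of divider_b, divider_c and rack_middle above 0.035 m) or (z of divider_b in the frame of deepest_medium between -0.003 and 0.0165 m and horizontal distance between divider_b and deepest_medium below 0.006 m and angle between the y axis of divider_b and the y axis of rail_medium, either way round below 0.06 rad and angle between divider_b's own z axis and vertical below 0.06 rad and linear speed of divider_b below 0.02 m/s and contact force between the fingers and divider_b below 0.05 N and distance of each of divider_a, divider_c from where it was at the start of the episode below 0.015 m and angle between each of divider_a, divider_c's own z axis and vertical below 0.2 rad and horizontal distance between each of divider_a, divider_c and rack_middle above 0.035 m) or (z of divider_c in the frame of deepest_wide between -0.003 and 0.0165 m and horizontal distance between divider_c and deepest_wide below 0.006 m and angle between the y axis of divider_c and the y axis of rail_wide, either way round below 0.06 rad and angle between divider_c's own z axis and vertical below 0.06 rad and linear speed of divider_c below 0.02 m/s and contact force between the fingers and divider_c below 0.05 N and distance of each of divider_a, divider_b from where it was at the start of the episode below 0.015 m and angle between each of divider_a, divider_b's own z axis and vertical below 0.2 rad and horizontal distance between each of divider_a, divider_b and rack_middle above 0.035 m))); the robot touches nothing.
It fails at once if a wooden seat is loaded with more than 25 N (contact force between any of divider_a, divider_b, divider_c and seat_narrow above 25 N or contact force between any of divider_a, divider_b, divider_c and seat_medium above 25 N or contact force between any of divider_a, divider_b, divider_c and seat_wide above 25 N).
It fails at once if a divider is rammed with more than 45 N against a rail it does not belong in (contact force between any of divider_a, divider_c and rail_medium above 45 N or contact force between any of divider_a, divider_b and rail_wide above 45 N or contact force between any of divider_b, divider_c and rail_narrow above 45 N).
It fails at once if two dividers are moved from their places by more than 15 mm (distance of each of divider_a, divider_b from where it was at the start of the episode above 0.015 m or distance of each of divider_a, divider_c from where it was at the start of the episode above 0.015 m or distance of each of divider_b, divider_c from where it was at the start of the episode above 0.015 m).
It fails at once if a bystander is pushed more than 30 mm (distance of any of tamper, timer, cup, pitcher, jar, brush from where it was at the start of the episode above 0.03 m).
It also fails if it takes over 58 s, if anything falls off the work surface, if the arm or the gripper's body presses on something with over 40 N, if the wrist force passes 120 N, or if a joint passes its speed limit or range.

### The arm

A 6-joint arm with a two-finger parallel gripper is mounted at the origin on the work surface. World frame = base frame: x ahead of the robot, y to its left, z up, the work surface at z = 0. Lengths are in m, angles in degrees, forces in N, time in s.
With the tool pointing down it reaches from about 0.35 to 0.875 m from the base axis. Payload 4.2 kg.
Tool frame: the origin (TCP) lies at the very end of the fingers, on their centre line; the grasp point (between the pads) lies 19 mm behind it (r.hold_point_z is the distance from the TCP to the grasp point, in m); z points along the fingers, y is the direction in which the jaws open and shut (so a half turn about z gives the same grasp; the last joint's range is limited). The gripper opens to 87 mm and grips with 3 to 60 N. Pads are 19 mm wide; open, the fingers measure 117 mm over their backs; the gripper's body (75 mm by 190 mm) begins 51 mm behind the grasp point.
Start: joints at [-57.147, 22.042, 0.453, 0, -68.411, -14.817], TCP at [0.194, -0.594, 0.223] pointing down, gripper open.
Joint ranges: [-179.83, 179.83], [-69.29, 118.12], [-61.27, 80.66], [-181.25, 117.63], [-171.15, -9.14], [-177.46, 177.46]. Speed limits (degrees/s): [159.86, 159.86, 180, 180, 180, 180].

### API

Orientations are given as a 3x3 rotation matrix whose columns are the frame's x, y, z axes.
In Python, from station import r, cams, ticket gives the robot as it stands.
- The arm moves only by the tool drive_tool, never from a script. Its argument "deltas" is a list of rows, each an object of numbers: "dx", "dy", "dz": the shift along the tool's x, y, z in m; "wx", "wy", "wz": the turn, a rotation vector about the tool's x, y, z in degrees. A call has 1 to 20 rows; each row is the pose to reach, as a shift and turn from the pose commanded when the call began, along the tool's axes at that moment; what a row does not reach only later rows make up. A row lasts 1/10 s, in which the tool goes at most 50 mm and 8.59 degrees, less where a joint would pass 70% of its speed; a pose out of reach is approached as far as the arm can. A call with a gripper value outside its range is refused whole. "gripper" is the opening, from 0 (shut) to 1 (fully open), set as the call begins (left out, the last holds). The fingers move at their own pace and stop on an object; the grip force is fixed at half the most. Time passes only in rows, so rows that repeat a pose let the fingers close. It gives the time, the measured TCP pose, the force and the opening at its end, in the units of the state.
- r.sense(): the state, without advancing time (a new reading comes with each control period).
- cams.capture(name): name is "side" or "top"; returns the picture (480x640x3 uint8, red, green, blue); there is no depth.
- cams.camera_model(name): a dict with "intrinsics" (3x3 intrinsics, pixels), "distortion" ([k1, k2, p1, p2, k3] as OpenCV has them; the pictures are not rectified), "extrinsics" (4x4, takes a point from world to camera coordinates). Camera axes: x right, y down, z forward; pixel columns grow to the right and rows downward; lengths in m; the calibration is good to about 2 mm. A picture is of the moment at which its call begins. camera_model takes no time and is no camera call.
- ticket.finish_job(): hands the job in, once; it reports no verdict.
The state is a dict: "time_s": time; "joints": joint angles; "joint_velocities": joint speeds; "effort": joint torques, N m; "tcp_pos": TCP position; "ee_rot": TCP orientation; "wrist_force": force on the tool from outside, world axes, zero at the start; "moment": the same for the moment, N m; "gripper_width": opening from 0.0 (shut) to 1.0 (fully open).
Only numpy, scipy, OpenCV 4.12 (cv2) and the standard library are available. Lean on these libraries where they do the work, as an engineer would, in place of code of your own. Each camera call takes 0.05 s, during which the arm holds its last target.

## Working session

There is one attempt and no reset: what is moved stays moved. The work goes in short steps, Python scripts to look and compute and a tool call to move; the robot and the scene stay as the last step left them, time stands still between calls to the robot, and variables do not carry over. Pictures are saved under pics/ and viewed, and the job is handed in when it is done.

Besides the shell and the picture viewer there is one more tool, called after ">>>" in YAML: its name, and indented under it one key for each argument. drive_tool: Moves the arm, as the interface text tells. Its arguments: {"type":"object","properties":{"deltas":{"type":"array","items":{"type":"object","properties":{"dx":{"type":"number"},"dy":{"type":"number"},"dz":{"type":"number"},"wx":{"type":"number"},"wy":{"type":"number"},"wz":{"type":"number"}}}},"gripper":{"type":"number"}},"required":["deltas"]}

```bash
mkdir -p pics; ls
python3 - <<'E'
from station import r, cams, ticket
import cv2
for n in ("top","side"):
    cv2.imwrite(f"pics/{n}0.png",cams.capture(n)[:,:,::-1])
    m=cams.camera_model(n); print(n,m)
print(r.sense(), r.hold_point_z)
E
```

```text
pics
top {'intrinsics': array([[444.66392072,   0.        , 318.72968862],
       [  0.        , 444.66392072, 243.97103892],
       [  0.        ,   0.        ,   1.        ]]), 'distortion': array([-0.04089476,  0.        ,  0.        ,  0.        ,  0.        ]), 'extrinsics': array([[ 0.0269766 , -0.99960642, -0.00769858,  0.0623977 ],
       [-0.99901899, -0.02668859, -0.03533794,  0.52899757],
       [ 0.03511857,  0.00864433, -0.99934577,  0.91911393],
       [ 0.        ,  0.        ,  0.        ,  1.        ]])}
side {'intrinsics': array([[570.87607415,   0.        , 322.40563484],
       [  0.        , 570.87607415, 240.68168871],
       [  0.        ,   0.        ,   1.        ]]), 'distortion': array([-0.14170124,  0.        ,  0.        ,  0.        ,  0.        ]), 'extrinsics': array([[-0.91881731, -0.39400088,  0.02319625,  0.52718964],
       [-0.20395959,  0.42367856, -0.88255139,  0.14422787],
       [ 0.33789827, -0.81563459, -0.46964345,  1.01078519],
       [ 0.        ,  0.        ,  0.        ,  1.        ]])}
{'time_s': 0.1, 'joints': array([-5.71458330e+01,  2.20866970e+01,  3.86097427e-01, -2.40630239e-02,
       -6.84113116e+01, -1.48169703e+01]), 'joint_velocities': array([-0.00799582, -0.20054803,  0.18778476,  0.15071039,  0.00577384,
       -0.0066664 ]), 'effort': array([-4.67619120e-04, -3.91690135e+01,  1.87935466e+01,  4.23190221e+00,
        1.34696023e-02, -7.45561897e-05]), 'tcp_pos': array([ 0.19336367, -0.59375979,  0.22155832]), 'ee_rot': array([[-9.50903610e-01, -3.09486333e-01, -7.31553532e-04],
       [-3.09487173e-01,  9.50901813e-01,  1.85263920e-03],
       [ 1.22269069e-04,  1.98808773e-03, -9.99998016e-01]]), 'wrist_force': array([-0.37735353,  0.6402358 ,  1.41091788]), 'moment': array([ 0.06495831, -0.00976098,  0.04225829]), 'gripper_width': 0.9998028848979968} 0.0187
```

View pics/top0.png

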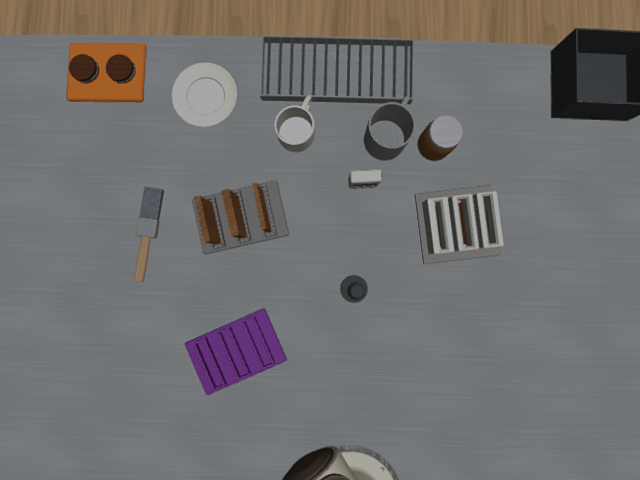

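View pics/side0.png

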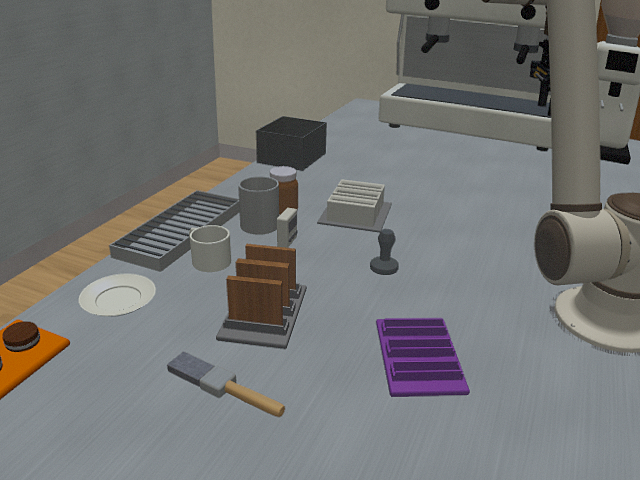

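Run:
```python
import cv2
t=cv2.imread("pics/top0.png");s=cv2.imread("pics/side0.png")
cv2.imwrite("pics/z1.png",cv2.resize(t[170:265,180:300],None,fx=6,fy=6,interpolation=cv2.INTER_CUBIC))
cv2.imwrite("pics/z2.png",cv2.resize(t[175:275,405:515],None,fx=6,fy=6,interpolation=cv2.INTER_CUBIC))
cv2.imwrite("pics/z3.png",cv2.resize(s[230:350,200:320],None,fx=5,fy=5,interpolation=cv2.INTER_CUBIC))
cv2.imwrite("pics/z4.png",cv2.resize(s[170:235,310:400],None,fx=8,fy=8,interpolation=cv2.INTER_CUBIC))
```

```text
(no output)
```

View pics/z1.png

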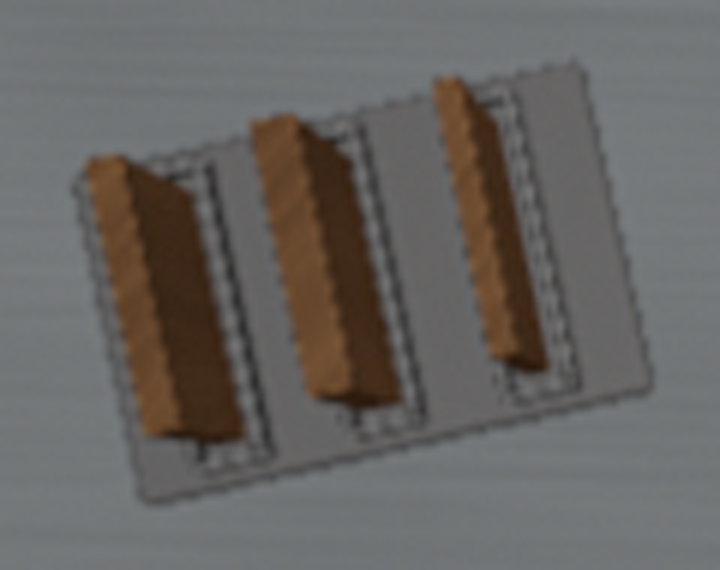

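View pics/z2.png

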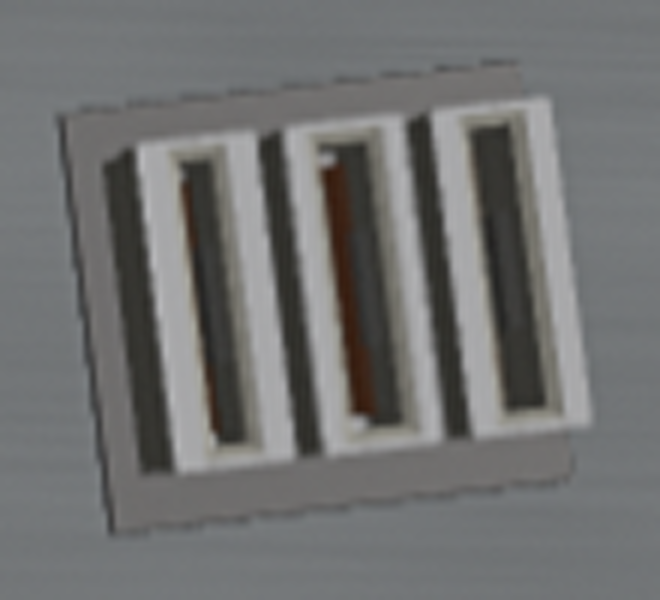

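View pics/z3.png

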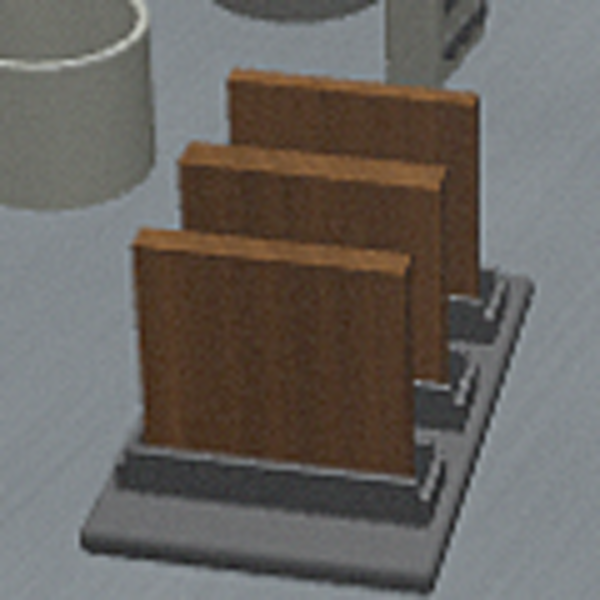

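View pics/z4.png

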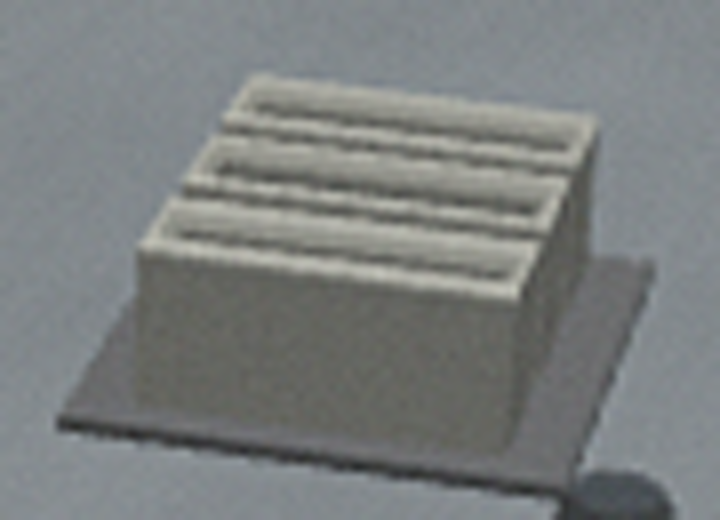

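```bash
cat > h.py <<'E'
import numpy as np, cv2
from scipy.optimize import least_squares
from station import r, cams, ticket
def proj(n,P):
    m=cams.camera_model(n);E=m['extrinsics']
    return cv2.projectPoints(np.atleast_2d(P).astype(float),cv2.Rodrigues(E[:3,:3])[0],E[:3,3],m['intrinsics'],m['distortion'])[0][:,0]
def unproj(n,px,z):
    m=cams.camera_model(n);E=m['extrinsics']
    u=cv2.undistortPoints(np.atleast_2d(px).astype(float)[:,None],m['intrinsics'],m['distortion'])[:,0]
    d=np.c_[u,np.ones(len(u))]@E[:3,:3]; c=-E[:3,:3].T@E[:3,3]
    return c+d*((z-c[2])/d[:,2])[:,None]
def rect(img,n,x,y,yaw,z,L=0.14,W=0.2,res=0.0005):
    """image: rows along local x (+x up), cols local y (+y left)"""
    a=np.arange(L/2,-L/2,-res);b=np.arange(W/2,-W/2,-res)
    A,B=np.meshgrid(a,b,indexing='ij')
    X=x+np.cos(yaw)*A-np.sin(yaw)*B;Y=y+np.sin(yaw)*A+np.cos(yaw)*B
    p=proj(n,np.c_[X.ravel(),Y.ravel(),np.full(X.size,z)]).reshape(*A.shape,2).astype(np.float32)
    return cv2.remap(img,p[...,0],p[...,1],cv2.INTER_CUBIC),a,b
E
cat > a.py <<'E'
from h import *
def z(p,ox,oy,s=6): return (np.array(p)+.5)/s-.5+[ox,oy]
R=z([(137,148),(252,130),(295,458),(178,472),(285,127),(403,113),(442,442),(325,455),(430,110),(550,97),(592,425),(470,438)],405,175)
# local: +x up in image, +y left
loc=np.array([(sx*.055,yc+sy*.02) for yc in(.05,0,-.05) for sx,sy in((1,1),(1,-1),(-1,-1),(-1,1))])
W=unproj("top",R,.056)[:,:2]
def f(p):
    c,s=np.cos(p[2]),np.sin(p[2]);return (loc@np.array([[c,s],[-s,c]])+p[:2]-W).ravel()
o=least_squares(f,[*W.mean(0),0]);print("rails x,y,yaw",o.x[:2],np.degrees(o.x[2]),"\n",np.round(o.fun.reshape(-1,2)*1000,1))
D=z([(88,160),(128,157),(183,432),(145,433), (250,120),(297,115),(352,393),(312,397), (435,80),(463,78),(517,353),(492,357)],180,170)
Wd=unproj("top",D,.105)[:,:2]
for i in range(3):
    q=Wd[4*i:4*i+4];l=((q[0]+q[1])-(q[2]+q[3]))/2;w=((q[0]+q[3])-(q[1]+q[2]))/2;u=l/np.hypot(*l)
    print("div",q.mean(0),"yaw",np.degrees(np.arctan2(l[1],l[0])),"L",np.hypot(*l),"T",abs(w@[-u[1],u[0]]))
RK=z([(75,185),(578,65),(652,390),(145,500)],180,170)
print(unproj("top",RK,.01), unproj("top",RK,.01).mean(0))
img=cv2.imread("pics/top0.png")
g,a,b=rect(img,"top",*o.x,.056)
cv2.imwrite("pics/r1.png",cv2.resize(g,None,fx=2,fy=2))
pr=g[80:-80].astype(float).mean((0,2))
np.save("pr.npy",np.c_[b,pr])
print([(round(x*1000,1),int(v)) for x,v in zip(b,pr)][40:-40:2])
E
python3 a.py
```

```text
rails x,y,yaw [ 0.57717614 -0.21423638] 8.069875087032141 
 [[ 1.4  0.8]
 [-0.1 -0.6]
 [-0.4 -0. ]
 [-0.3  0.8]
 [-0.   0.5]
 [-0.2  0.4]
 [ 0.1 -0.6]
 [-0.2  0.1]
 [-0.1 -0.5]
 [-0.   0.2]
 [ 0.1  0. ]
 [-0.1 -1.2]]
div [0.56546372 0.29680697] yaw 13.72482628857785 L 0.08845954935514042 T 0.012206469304182586
div [0.57915666 0.2445273 ] yaw 13.911783212706343 L 0.08961905969478329 T 0.013705030427160729
div [0.59289621 0.19011463] yaw 13.205947595265263 L 0.08889012586170214 T 0.008352742445810735
[[0.61180168 0.34585954 0.01      ]
 [0.65836392 0.17015713 0.01      ]
 [0.54504822 0.14080464 0.01      ]
 [0.50192536 0.31699613 0.01      ]] [0.57928479 0.24345436 0.01      ]
[(np.float64(80.0), 52), (np.float64(79.0), 49), (np.float64(78.0), 50), (np.float64(77.0), 51), (np.float64(76.0), 52), (np.float64(75.0), 50), (np.float64(74.0), 48), (np.float64(73.0), 47), (np.float64(72.0), 56), (np.float64(71.0), 81), (np.float64(70.0), 120), (np.float64(69.0), 157), (np.float64(68.0), 173), (np.float64(67.0), 173), (np.float64(66.0), 169), (np.float64(65.0), 167), (np.float64(64.0), 167), 
[... 2872 characters left out ...]
), (np.float64(-53.0), 49), (np.float64(-54.0), 54), (np.float64(-55.0), 71), (np.float64(-56.0), 95), (np.float64(-57.0), 111), (np.float64(-58.0), 114), (np.float64(-59.0), 113), (np.float64(-60.0), 119), (np.float64(-61.0), 137), (np.float64(-62.0), 158), (np.float64(-63.0), 169), (np.float64(-64.0), 170), (np.float64(-65.0), 168), (np.float64(-66.0), 168), (np.float64(-67.0), 169), (np.float64(-68.0), 169), (np.float64(-69.0), 160), (np.float64(-70.0), 141), (np.float64(-71.0), 123), (np.float64(-72.0), 115), (np.float64(-73.0), 115), (np.float64(-74.0), 116), (np.float64(-75.0), 117), (np.float64(-76.0), 118), (np.float64(-77.0), 118), (np.float64(-78.0), 118), (np.float64(-79.0), 118)]
```

View pics/r1.png

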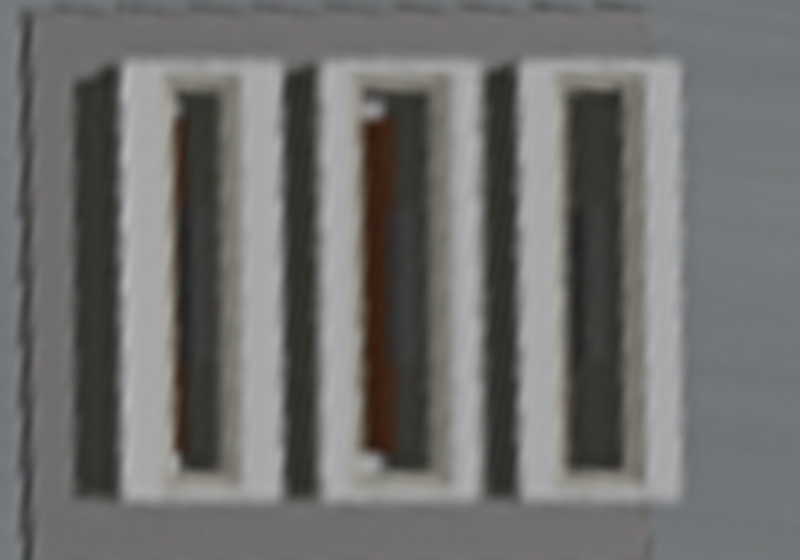

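```bash
cat >> h.py <<'E'
def delta(target,yaw_y=None):
    s=r.sense();R=s['ee_rot'];d=R.T@(np.array(target)-s['tcp_pos'])
    cur=np.degrees(np.arctan2(-R[0,1],R[1,1]))
    print("tool delta",np.round(d,4),"ytool yaw",round(cur,2), "wz",None if yaw_y is None else round(-(yaw_y-cur),2), "width mm",round(s['gripper_width']*87,2),"F",np.round(s['wrist_force'],2),'t',s['time_s'])
    return d
E
python3 - <<'E'
from h import *
def z(p,ox,oy,s): return (np.array(p)+.5)/s-.5+[ox,oy]
a=unproj("side",z([(180,165),(192,143),(445,168),(440,190)],200,230,5),.105);print(a,a.mean(0))
b=unproj("side",z([(140,248),(520,295),(597,118),(250,75)],310,170,8),.056);print(b,b.mean(0))
v=(b[3]+b[0]-b[1]-b[2])[:2];print(np.degrees(np.arctan2(v[1],v[0])))
delta((.5792,.2445,.20),13.9)
E
```

```text
[[0.62172356 0.26452323 0.105     ]
 [0.62569141 0.24992895 0.105     ]
 [0.54054133 0.22780634 0.105     ]
 [0.53565969 0.24148878 0.105     ]] [0.580904   0.24593682 0.105     ]
[[ 0.62395338 -0.14087823  0.056     ]
 [ 0.51489573 -0.1585301   0.056     ]
 [ 0.53544115 -0.29462194  0.056     ]
 [ 0.64461764 -0.27915765  0.056     ]] [ 0.57972698 -0.21829698  0.056     ]
8.628576713190721
tool delta [-0.6263  0.6776  0.0228] ytool yaw 18.03 wz 4.13 width mm 86.98 F [-0.38  0.64  1.41] t 0.1
```

>>> drive_tool:
  deltas:
    - {"dx":-0.013,"dy":0.014}
    - {"dx":-0.035,"dy":0.038}
    - {"dx":-0.065,"dy":0.07}
    - {"dx":-0.095,"dy":0.103,"wz":1}
    - {"dx":-0.125,"dy":0.135,"wz":1}
    - {"dx":-0.155,"dy":0.168,"wz":2}
    - {"dx":-0.185,"dy":0.2,"wz":2}
    - {"dx":-0.215,"dy":0.233,"wz":3}
    - {"dx":-0.245,"dy":0.265,"wz":3}
    - {"dx":-0.275,"dy":0.298,"wz":4}
    - {"dx":-0.305,"dy":0.33,"wz":4.1}
    - {"dx":-0.335,"dy":0.362,"wz":4.1}
    - {"dx":-0.365,"dy":0.395,"wz":4.1}
    - {"dx":-0.395,"dy":0.427,"wz":4.1}
    - {"dx":-0.425,"dy":0.46,"wz":4.1}
    - {"dx":-0.455,"dy":0.492,"wz":4.1}
    - {"dx":-0.485,"dy":0.525,"wz":4.1}
    - {"dx":-0.515,"dy":0.557,"wz":4.1}
    - {"dx":-0.54,"dy":0.584,"wz":4.1}
    - {"dx":-0.555,"dy":0.6,"wz":4.1}
  gripper: 0.52

```text
schema error: expected keys dx, dy, dz, wx, wy, wz
```

Run:
```python
from h import *
delta((.580,.2450,.16),13.9)
```

```text
tool delta [-0.6272  0.6778  0.0628] ytool yaw 18.03 wz 4.13 width mm 86.98 F [-0.38  0.64  1.41] t 0.1
```

>>> drive_tool:
  deltas:
    - {"dx":-0.013,"dy":0.014,"dz":0,"wx":0,"wy":0,"wz":0}
    - {"dx":-0.035,"dy":0.038,"dz":0,"wx":0,"wy":0,"wz":0}
    - {"dx":-0.065,"dy":0.07,"dz":0,"wx":0,"wy":0,"wz":0}
    - {"dx":-0.095,"dy":0.103,"dz":0,"wx":0,"wy":0,"wz":1}
    - {"dx":-0.125,"dy":0.135,"dz":0,"wx":0,"wy":0,"wz":1}
    - {"dx":-0.155,"dy":0.168,"dz":0,"wx":0,"wy":0,"wz":2}
    - {"dx":-0.185,"dy":0.2,"dz":0,"wx":0,"wy":0,"wz":2}
    - {"dx":-0.215,"dy":0.233,"dz":0,"wx":0,"wy":0,"wz":3}
    - {"dx":-0.245,"dy":0.265,"dz":0,"wx":0,"wy":0,"wz":3}
    - {"dx":-0.275,"dy":0.298,"dz":0,"wx":0,"wy":0,"wz":4}
    - {"dx":-0.305,"dy":0.33,"dz":0,"wx":0,"wy":0,"wz":4.1}
    - {"dx":-0.335,"dy":0.362,"dz":0,"wx":0,"wy":0,"wz":4.1}
    - {"dx":-0.365,"dy":0.395,"dz":0,"wx":0,"wy":0,"wz":4.1}
    - {"dx":-0.395,"dy":0.427,"dz":0,"wx":0,"wy":0,"wz":4.1}
    - {"dx":-0.425,"dy":0.46,"dz":0,"wx":0,"wy":0,"wz":4.1}
    - {"dx":-0.455,"dy":0.492,"dz":0,"wx":0,"wy":0,"wz":4.1}
    - {"dx":-0.485,"dy":0.525,"dz":0,"wx":0,"wy":0,"wz":4.1}
    - {"dx":-0.515,"dy":0.557,"dz":0,"wx":0,"wy":0,"wz":4.1}
    - {"dx":-0.54,"dy":0.584,"dz":0,"wx":0,"wy":0,"wz":4.1}
    - {"dx":-0.555,"dy":0.6,"dz":0,"wx":0,"wy":0,"wz":4.1}
  gripper: 0.52

```text
time_s: 2.1
tcp_pos: [0.5361, 0.1506, 0.2218]
ee_rot: [[-0.97, -0.243, -0.001], [-0.243, 0.97, -0.0], [0.001, -0.0, -1.0]]
wrist_force: [0.3, 0.2, -0.0]
gripper_width: 0.523
```

Run:
```python
from h import *
delta((.580,.2450,.14),13.9);print(r.sense()['joints'])
```

```text
tool delta [-0.0656  0.081   0.0817] ytool yaw 14.04 wz 0.14 width mm 45.47 F [ 0.29  0.17 -0.02] t 2.1
[ 3.23598663e+01  1.54730789e+01 -9.30307559e+00 -1.06512960e-02
 -6.52648298e+01 -1.08310569e+02]
```

>>> drive_tool:
  deltas:
    - {"dx":-0.02,"dy":0.025,"dz":0,"wx":0,"wy":0,"wz":0.1}
    - {"dx":-0.045,"dy":0.055,"dz":0.02,"wx":0,"wy":0,"wz":0.1}
    - {"dx":-0.0656,"dy":0.081,"dz":0.05,"wx":0,"wy":0,"wz":0.1}
    - {"dx":-0.0656,"dy":0.081,"dz":0.0817,"wx":0,"wy":0,"wz":0.1}
    - {"dx":-0.0656,"dy":0.081,"dz":0.0817,"wx":0,"wy":0,"wz":0.1}
    - {"dx":-0.0656,"dy":0.081,"dz":0.0817,"wx":0,"wy":0,"wz":0.1}

```text
time_s: 2.7
tcp_pos: [0.5796, 0.2421, 0.1407]
ee_rot: [[-0.971, -0.239, -0.001], [-0.239, 0.971, -0.002], [0.001, -0.001, -1.0]]
wrist_force: [0.7, 0.5, 2.0]
gripper_width: 0.52
```

Run:
```python
from h import *
delta((.580,.2450,.066),13.9)
t=cams.capture("top")[:,:,::-1];s=cams.capture("side")[:,:,::-1]
cv2.imwrite("pics/t2.png",cv2.resize(t[150:270,160:340],None,fx=4,fy=4,interpolation=cv2.INTER_CUBIC))
cv2.imwrite("pics/s2.png",cv2.resize(s[170:350,180:380],None,fx=3,fy=3,interpolation=cv2.INTER_CUBIC))
```

```text
tool delta [-0.0012  0.0028  0.0747] ytool yaw 13.86 wz -0.04 width mm 45.21 F [0.74 0.49 2.01] t 2.7
```

View pics/t2.png

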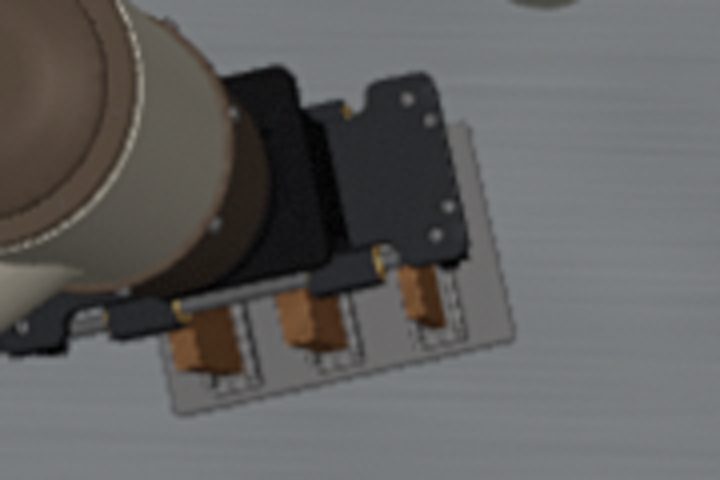

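View pics/s2.png

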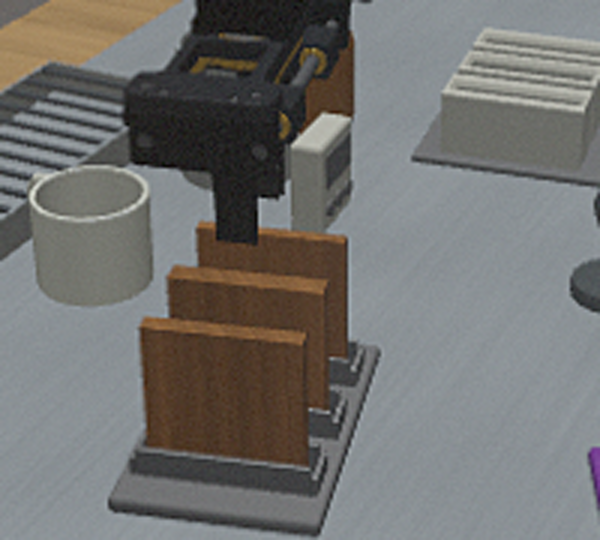

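>>> drive_tool:
  deltas:
    - {"dx":-0.001,"dy":0.0027,"dz":0.01,"wx":0,"wy":0,"wz":0}
    - {"dx":-0.001,"dy":0.0027,"dz":0.03,"wx":0,"wy":0,"wz":0}
    - {"dx":-0.001,"dy":0.0027,"dz":0.05,"wx":0,"wy":0,"wz":0}
    - {"dx":-0.001,"dy":0.0027,"dz":0.065,"wx":0,"wy":0,"wz":0}
    - {"dx":-0.001,"dy":0.0027,"dz":0.0735,"wx":0,"wy":0,"wz":0}
    - {"dx":-0.001,"dy":0.0027,"dz":0.0735,"wx":0,"wy":0,"wz":0}

```text
time_s: 3.4
tcp_pos: [0.5796, 0.2449, 0.0667]
ee_rot: [[-0.971, -0.239, -0.001], [-0.239, 0.971, -0.001], [0.001, -0.0, -1.0]]
wrist_force: [0.5, -1.0, 0.2]
gripper_width: 0.523
```

Run:
```python
from h import *
delta((.580,.2450,.066),13.9)
s=cams.capture("side")[:,:,::-1]
cv2.imwrite("pics/s3.png",cv2.resize(s[170:350,180:380],None,fx=3,fy=3,interpolation=cv2.INTER_CUBIC))
```

```text
tool delta [-0.0004 -0.      0.0007] ytool yaw 13.81 wz -0.09 width mm 45.53 F [ 0.46 -1.01  0.22] t 3.4
```

View pics/s3.png

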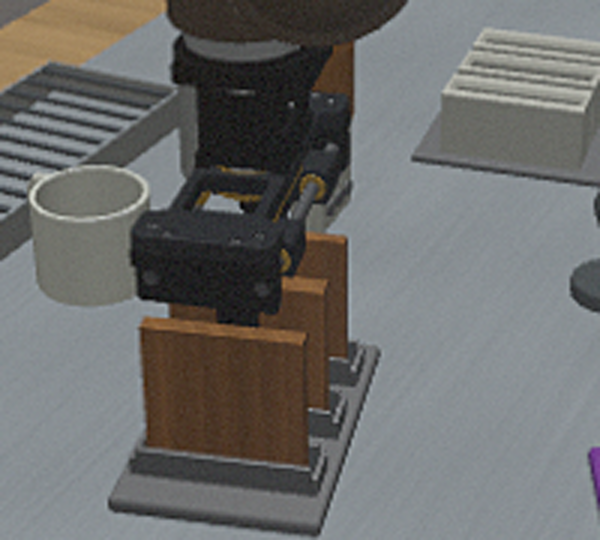

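Fingers straddle the middle board between neighbours. Pinch.

>>> drive_tool:
  deltas:
    - {"dx":0,"dy":0,"dz":0,"wx":0,"wy":0,"wz":0}
    - {"dx":0,"dy":0,"dz":0,"wx":0,"wy":0,"wz":0}
    - {"dx":0,"dy":0,"dz":0,"wx":0,"wy":0,"wz":0}
    - {"dx":0,"dy":0,"dz":0,"wx":0,"wy":0,"wz":0}
    - {"dx":0,"dy":0,"dz":0,"wx":0,"wy":0,"wz":0}
    - {"dx":0,"dy":0,"dz":0,"wx":0,"wy":0,"wz":0}
    - {"dx":0,"dy":0,"dz":0,"wx":0,"wy":0,"wz":0}
    - {"dx":0,"dy":0,"dz":0,"wx":0,"wy":0,"wz":0}
    - {"dx":0,"dy":0,"dz":0,"wx":0,"wy":0,"wz":0}
    - {"dx":0,"dy":0,"dz":0,"wx":0,"wy":0,"wz":0}
  gripper: 0

```text
time_s: 4.45
tcp_pos: [0.5801, 0.2455, 0.0676]
ee_rot: [[-0.971, -0.239, 0.0], [-0.239, 0.971, 0.0], [-0.0, 0.0, -1.0]]
wrist_force: [-0.4, -0.3, 1.9]
gripper_width: 0.167
```

Run:
```python
from h import *
delta((.580,.2450,.066),13.9);print(r.sense()['gripper_width'])
```

```text
tool delta [ 0.0002 -0.0005  0.0016] ytool yaw 13.84 wz -0.06 width mm 14.52 F [-0.38 -0.27  1.92] t 4.45
0.16694793821817636
```

>>> drive_tool:
  deltas:
    - {"dx":0,"dy":0,"dz":-0.005,"wx":0,"wy":0,"wz":0}
    - {"dx":0,"dy":0,"dz":-0.015,"wx":0,"wy":0,"wz":0}
    - {"dx":0,"dy":0,"dz":-0.03,"wx":0,"wy":0,"wz":0}
    - {"dx":0,"dy":0,"dz":-0.045,"wx":0,"wy":0,"wz":0}
    - {"dx":0,"dy":0,"dz":-0.06,"wx":0,"wy":0,"wz":0}
    - {"dx":0,"dy":0,"dz":-0.08,"wx":0,"wy":0,"wz":0}
    - {"dx":0,"dy":0,"dz":-0.1,"wx":0,"wy":0,"wz":0}
    - {"dx":0,"dy":0,"dz":-0.11,"wx":0,"wy":0,"wz":0}
    - {"dx":0,"dy":0,"dz":-0.11,"wx":0,"wy":0,"wz":0}

```text
time_s: 5.35
tcp_pos: [0.5807, 0.2458, 0.1793]
ee_rot: [[-0.971, -0.239, 0.003], [-0.239, 0.971, 0.002], [-0.004, 0.001, -1.0]]
wrist_force: [0.4, 0.1, -1.1]
gripper_width: 0.169
```

Run:
```python
from h import *
delta((.578,-.215,.18),8.1)
s=cams.capture("side")[:,:,::-1]
cv2.imwrite("pics/s4.png",s)
```

```text
tool delta [ 0.1129 -0.4468 -0.0017] ytool yaw 13.84 wz 5.74 width mm 14.71 F [ 0.36  0.14 -1.09] t 5.35
```

View pics/s4.png

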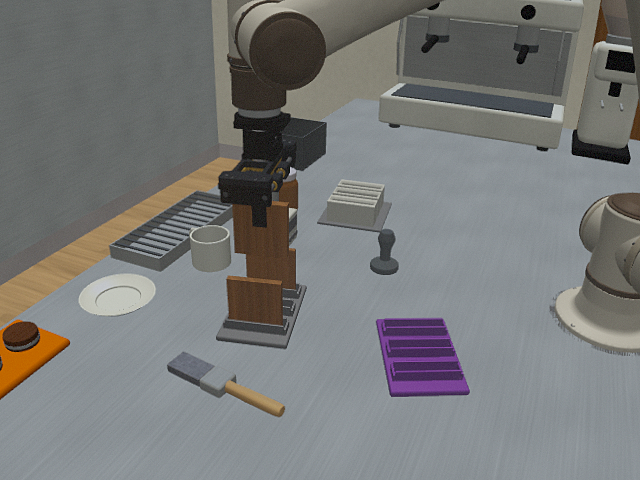

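>>> drive_tool:
  deltas:
    - {"dx":0.003,"dy":-0.012,"dz":0,"wx":0,"wy":0,"wz":0.2}
    - {"dx":0.009,"dy":-0.035,"dz":0,"wx":0,"wy":0,"wz":0.5}
    - {"dx":0.018,"dy":-0.07,"dz":0,"wx":0,"wy":0,"wz":1}
    - {"dx":0.028,"dy":-0.11,"dz":0,"wx":0,"wy":0,"wz":1.5}
    - {"dx":0.038,"dy":-0.15,"dz":0,"wx":0,"wy":0,"wz":2}
    - {"dx":0.048,"dy":-0.19,"dz":0,"wx":0,"wy":0,"wz":2.5}
    - {"dx":0.058,"dy":-0.23,"dz":0,"wx":0,"wy":0,"wz":3}
    - {"dx":0.068,"dy":-0.27,"dz":0,"wx":0,"wy":0,"wz":3.5}
    - {"dx":0.078,"dy":-0.31,"dz":0,"wx":0,"wy":0,"wz":4}
    - {"dx":0.088,"dy":-0.35,"dz":0,"wx":0,"wy":0,"wz":4.5}
    - {"dx":0.098,"dy":-0.39,"dz":0,"wx":0,"wy":0,"wz":5}
    - {"dx":0.106,"dy":-0.42,"dz":0,"wx":0,"wy":0,"wz":5.5}
    - {"dx":0.111,"dy":-0.44,"dz":0,"wx":0,"wy":0,"wz":5.7}
    - {"dx":0.1129,"dy":-0.4468,"dz":0,"wx":0,"wy":0,"wz":5.7}
    - {"dx":0.1129,"dy":-0.4468,"dz":0,"wx":0,"wy":0,"wz":5.7}
    - {"dx":0.1129,"dy":-0.4468,"dz":0,"wx":0,"wy":0,"wz":5.7}

```text
time_s: 7.0
tcp_pos: [0.5767, -0.215, 0.1767]
ee_rot: [[-0.99, -0.142, -0.001], [-0.142, 0.99, 0.0], [0.001, 0.001, -1.0]]
wrist_force: [-0.5, 0.5, -1.2]
gripper_width: 0.169
```

Run:
```python
from h import *
delta((.578,-.215,.130),8.1)
```

```text
tool delta [-0.0014 -0.0002  0.0467] ytool yaw 8.14 wz 0.04 width mm 14.71 F [-0.5   0.49 -1.22] t 7.0
```

>>> drive_tool:
  deltas:
    - {"dx":-0.001,"dy":0,"dz":0.01,"wx":0,"wy":0,"wz":0}
    - {"dx":-0.001,"dy":0,"dz":0.025,"wx":0,"wy":0,"wz":0}
    - {"dx":-0.001,"dy":0,"dz":0.04,"wx":0,"wy":0,"wz":0}
    - {"dx":-0.001,"dy":0,"dz":0.05,"wx":0,"wy":0,"wz":0}
    - {"dx":-0.001,"dy":0,"dz":0.051,"wx":0,"wy":0,"wz":0}
    - {"dx":-0.001,"dy":0,"dz":0.051,"wx":0,"wy":0,"wz":0}

```text
time_s: 7.6
tcp_pos: [0.5784, -0.2149, 0.1262]
ee_rot: [[-0.99, -0.142, -0.0], [-0.142, 0.99, -0.0], [0.0, -0.0, -1.0]]
wrist_force: [1.0, -0.8, -0.4]
gripper_width: 0.17
```

Run:
```python
from h import *
delta((.578,-.215,.118),8.1)
t=cams.capture("top")[:,:,::-1];s=cams.capture("side")[:,:,::-1]
cv2.imwrite("pics/t5.png",t);cv2.imwrite("pics/s5.png",s)
cv2.imwrite("pics/t5z.png",cv2.resize(t[170:280,400:520],None,fx=5,fy=5,interpolation=cv2.INTER_CUBIC))
cv2.imwrite("pics/s5z.png",cv2.resize(s[130:240,310:410],None,fx=5,fy=5,interpolation=cv2.INTER_CUBIC))
```

```text
tool delta [0.0004 0.     0.0082] ytool yaw 8.19 wz 0.09 width mm 14.83 F [ 0.97 -0.83 -0.43] t 7.6
```

View pics/t5z.png

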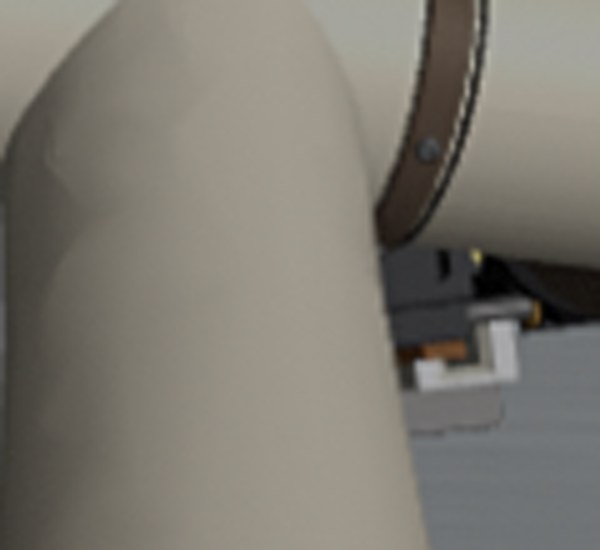

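View pics/s5z.png

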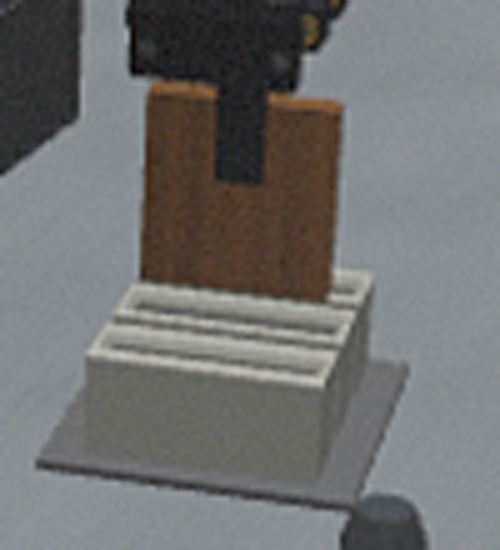

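Run:
```python
from h import *
img=cv2.imread("pics/side0.png")
g,a,b=rect(img,"side",.5772,-.2142,np.radians(8.07),.056)
cv2.imwrite("pics/r2.png",cv2.resize(g,None,fx=2,fy=2))
pr=g[90:-90].astype(float).mean((0,2))
print([(round(x*1000,1),int(v)) for x,v in zip(b,pr)][40:-20:2])
pr=g[:,130:150].astype(float).mean((1,2));print([(round(x*1000,1),int(v)) for x,v in zip(a,pr)][::2])
s5=cv2.imread("pics/s5.png")
# board bottom front edge at local y=+7.5, z=.0686 expected
g,a,b=rect(s5,"side",.5784,-.2149,np.radians(8.15),.0686,W=.1)
cv2.imwrite("pics/r3.png",cv2.resize(g,None,fx=3,fy=2))
pr=g[80:-80].astype(float).mean((0,2))
print([(round(x*1000,1),int(v)) for x,v in zip(b,pr)][::2])
```

```text
[(np.float64(80.0), 97), (np.float64(79.0), 97), (np.float64(78.0), 96), (np.float64(77.0), 95), (np.float64(76.0), 94), (np.float64(75.0), 94), (np.float64(74.0), 94), (np.float64(73.0), 96), (np.float64(72.0), 99), (np.float64(71.0), 103), (np.float64(70.0), 110), (np.float64(69.0), 118), (np.float64(68.0), 127), (np.float64(67.0), 138), (np.float64(66.0), 150), (np.float64(65.0), 160), (np.float64(64.0), 169), (np.float64(63.0), 176), (np.float64(62.0), 180), (np.float64(61.0), 180), (np.float64(60.0), 176), (np.float64(59.0), 169), (np.float64(58.0), 158), (np.float64(57.0), 146), (np.float64(56.0), 133), (np.float64(55.0), 120), (np.float64(54.0), 110), (np.float64(53.0), 103), (np.float64(52.0), 101), (np.float64(51.0), 102), (np.float64(50.0), 106), (np.float64(49.0), 113), (np.float64(48.0), 121), (np.float64(47.0), 129), (np.float64(46.0), 135), (np.float64(45.0), 139), (np.float64(44.0), 142), (np.float64(43.0), 143), (np.float64(42.0), 144), (np.float64(41.0), 145), (np.float64(40.0), 146), (np.float64(39.0), 148), (np.float64(38.0), 152), (np.float64(37.0), 157), (np.floa
[... 8518 characters left out ...]
 (np.float64(-22.0), 62), (np.float64(-23.0), 61), (np.float64(-24.0), 61), (np.float64(-25.0), 61), (np.float64(-26.0), 61), (np.float64(-27.0), 61), (np.float64(-28.0), 62), (np.float64(-29.0), 62), (np.float64(-30.0), 62), (np.float64(-31.0), 63), (np.float64(-32.0), 63), (np.float64(-33.0), 62), (np.float64(-34.0), 62), (np.float64(-35.0), 62), (np.float64(-36.0), 62), (np.float64(-37.0), 61), (np.float64(-38.0), 61), (np.float64(-39.0), 61), (np.float64(-40.0), 61), (np.float64(-41.0), 61), (np.float64(-42.0), 61), (np.float64(-43.0), 61), (np.float64(-44.0), 61), (np.float64(-45.0), 61), (np.float64(-46.0), 61), (np.float64(-47.0), 62), (np.float64(-48.0), 62), (np.float64(-49.0), 62)]
```

View pics/r2.png

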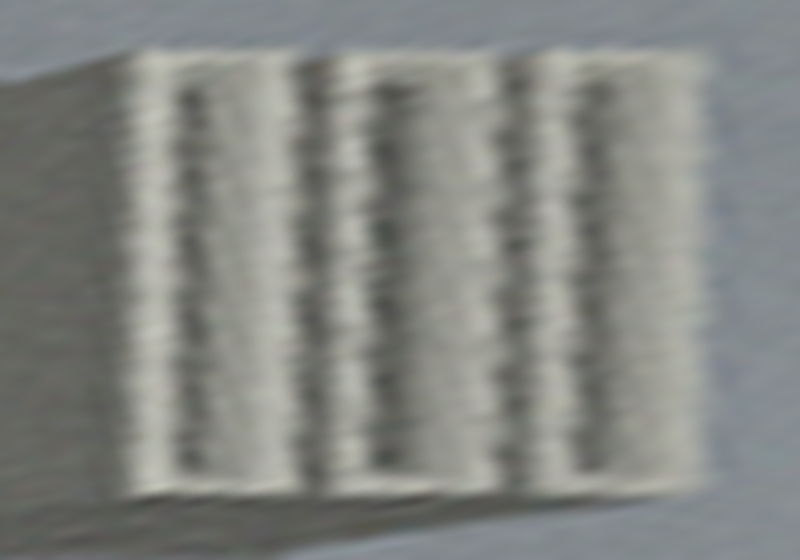

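View pics/r3.png

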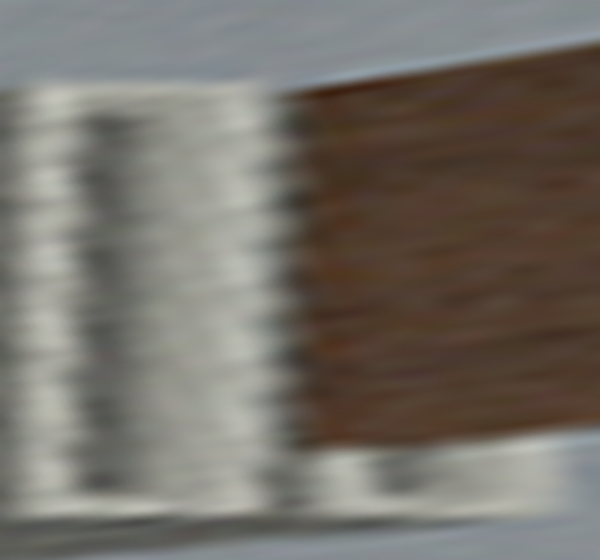

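Run:
```python
from h import *
t=cv2.imread("pics/t5.png");s=cv2.imread("pics/s5.png")
y=np.radians(8.15);c,sn=np.cos(y),np.sin(y)
def W(l): l=np.array(l);return np.c_[.5784+c*l[:,0]-sn*l[:,1],-.2149+sn*l[:,0]+c*l[:,1],l[:,2]]
loc=[(sx*.045,sy*.0075,z) for z in(.0686,.1636) for sx,sy in((1,1),(1,-1),(-1,-1),(-1,1))]
yr=np.radians(8.07)
rl=np.array([(sx*.055,yc+sy*.02) for yc in(.05,0,-.05) for sx,sy in((1,1),(1,-1),(-1,-1),(-1,1))])
WR=np.c_[.5772+np.cos(yr)*rl[:,0]-np.sin(yr)*rl[:,1],-.2142+np.sin(yr)*rl[:,0]+np.cos(yr)*rl[:,1],np.full(12,.056)]
for n,im,ox,oy,w,h in(("top",t,465,215,60,50),("side",s,310,130,100,110)):
    k=8 if n=="top" else 5
    z=cv2.resize(im[oy:oy+h,ox:ox+w],None,fx=k*1.5 if n=="top" else k,fy=k*1.5 if n=="top" else k,interpolation=cv2.INTER_CUBIC); f=k*1.5 if n=="top" else k
    def dr(P,col):
        for q in np.split(((proj(n,P)-[ox,oy]+.5)*f),len(P)//4): cv2.polylines(z,[q.astype(np.int32)],True,col,1)
    dr(W(loc),(0,255,0));dr(WR,(0,0,255))
    cv2.imwrite(f"pics/o_{n}.png",z)
```

```text
(no output)
```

View pics/o_top.png

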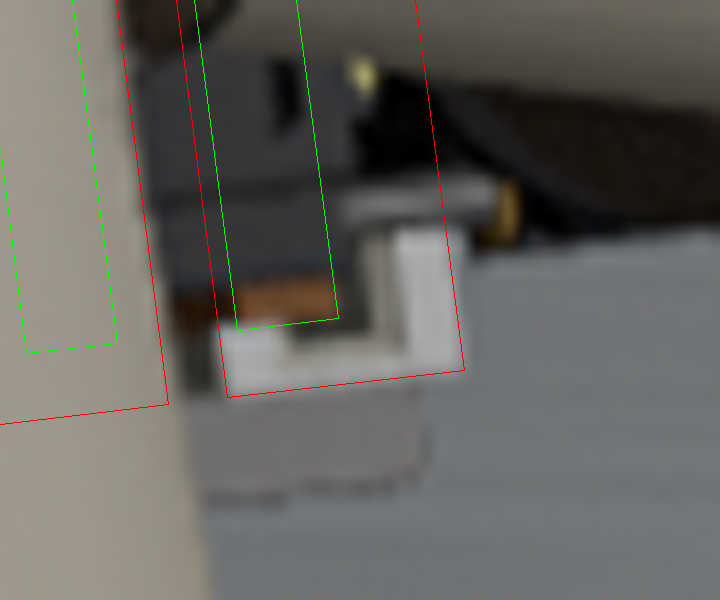

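View pics/o_side.png

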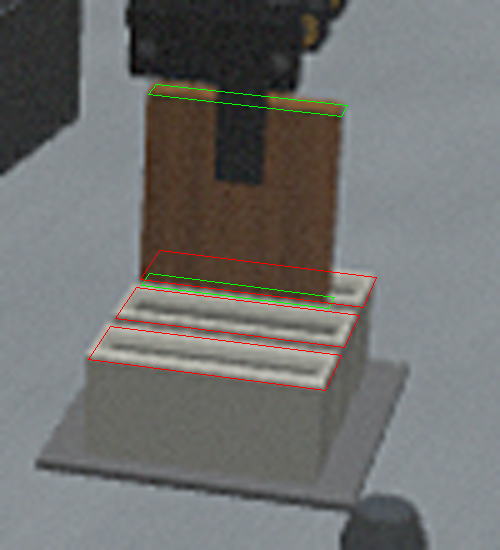

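>>> drive_tool:
  deltas:
    - {"dx":0.002,"dy":0.0008,"dz":0,"wx":0,"wy":0,"wz":0.1}
    - {"dx":0.002,"dy":0.0008,"dz":0.003,"wx":0,"wy":0,"wz":0.1}
    - {"dx":0.002,"dy":0.0008,"dz":0.006,"wx":0,"wy":0,"wz":0.1}
    - {"dx":0.002,"dy":0.0008,"dz":0.009,"wx":0,"wy":0,"wz":0.1}
    - {"dx":0.002,"dy":0.0008,"dz":0.012,"wx":0,"wy":0,"wz":0.1}
    - {"dx":0.002,"dy":0.0008,"dz":0.014,"wx":0,"wy":0,"wz":0.1}
    - {"dx":0.002,"dy":0.0008,"dz":0.016,"wx":0,"wy":0,"wz":0.1}
    - {"dx":0.002,"dy":0.0008,"dz":0.016,"wx":0,"wy":0,"wz":0.1}

```text
time_s: 8.5
tcp_pos: [0.5759, -0.2148, 0.1099]
ee_rot: [[-0.99, -0.14, -0.001], [-0.14, 0.99, 0.0], [0.001, 0.0, -1.0]]
wrist_force: [-0.5, -0.1, -1.2]
gripper_width: 0.171
```

Run:
```python
from h import *
delta((.578,-.215,.100),8.1)
s=cams.capture("side")[:,:,::-1]
cv2.imwrite("pics/s6z.png",cv2.resize(s[130:240,310:410],None,fx=5,fy=5,interpolation=cv2.INTER_CUBIC))
```

```text
tool delta [-0.002  -0.0005  0.0099] ytool yaw 8.03 wz -0.07 width mm 14.84 F [-0.52 -0.1  -1.15] t 8.5
```

View pics/s6z.png

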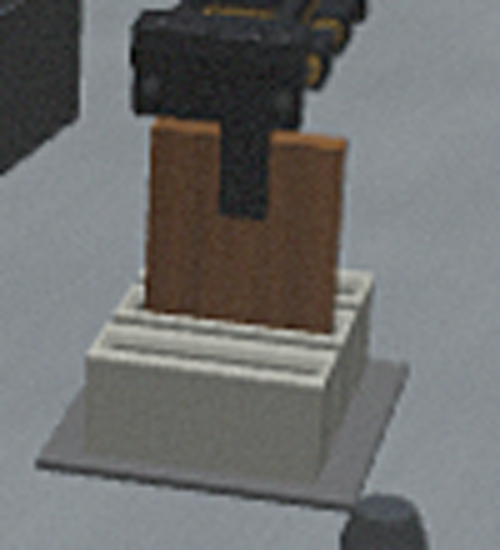

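>>> drive_tool:
  deltas:
    - {"dx":-0.0005,"dy":-0.0002,"dz":0.002,"wx":0,"wy":0,"wz":0}
    - {"dx":-0.0005,"dy":-0.0002,"dz":0.004,"wx":0,"wy":0,"wz":0}
    - {"dx":-0.0005,"dy":-0.0002,"dz":0.006,"wx":0,"wy":0,"wz":0}
    - {"dx":-0.0005,"dy":-0.0002,"dz":0.008,"wx":0,"wy":0,"wz":0}
    - {"dx":-0.0005,"dy":-0.0002,"dz":0.008,"wx":0,"wy":0,"wz":0}

```text
time_s: 9.05
tcp_pos: [0.5763, -0.2149, 0.1019]
ee_rot: [[-0.99, -0.14, -0.001], [-0.14, 0.99, 0.0], [0.001, 0.0, -1.0]]
wrist_force: [0.2, -0.1, -0.5]
gripper_width: 0.168
```

Run:
```python
from h import *
delta((.578,-.215,.095),8.1)
s=cams.capture("side")[:,:,::-1]
cv2.imwrite("pics/s7z.png",cv2.resize(s[130:240,310:410],None,fx=5,fy=5,interpolation=cv2.INTER_CUBIC))
```

```text
tool delta [-0.0016 -0.0004  0.0069] ytool yaw 8.03 wz -0.07 width mm 14.65 F [ 0.18 -0.08 -0.5 ] t 9.05
```

View pics/s7z.png

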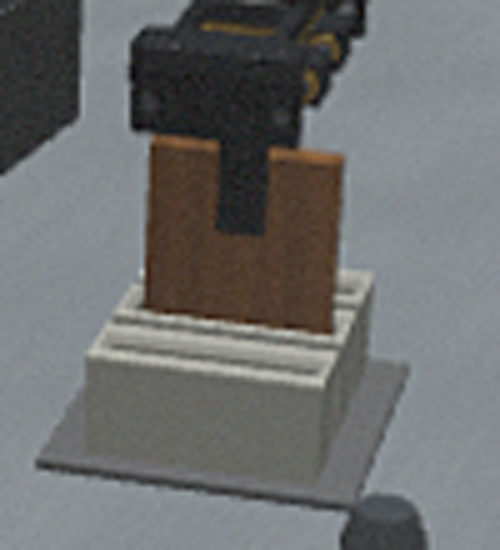

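>>> drive_tool:
  deltas:
    - {"dx":0,"dy":0,"dz":0.0015,"wx":0,"wy":0,"wz":0}
    - {"dx":0,"dy":0,"dz":0.003,"wx":0,"wy":0,"wz":0}
    - {"dx":0,"dy":0,"dz":0.0045,"wx":0,"wy":0,"wz":0}
    - {"dx":0,"dy":0,"dz":0.006,"wx":0,"wy":0,"wz":0}
    - {"dx":0,"dy":0,"dz":0.0075,"wx":0,"wy":0,"wz":0}
    - {"dx":0,"dy":0,"dz":0.009,"wx":0,"wy":0,"wz":0}

```text
time_s: 9.7
tcp_pos: [0.5769, -0.2144, 0.094]
ee_rot: [[-0.99, -0.14, 0.001], [-0.14, 0.99, 0.0], [-0.001, 0.0, -1.0]]
wrist_force: [-1.9, 4.7, 6.3]
gripper_width: 0.169
```

Run:
```python
from h import *
delta((.578,-.215,.095),8.1)
```

```text
tool delta [-0.001  -0.0007 -0.001 ] ytool yaw 8.05 wz -0.05 width mm 14.72 F [-1.88  4.74  6.31] t 9.7
```

>>> drive_tool:
  deltas:
    - {"dx":0,"dy":0.0005,"dz":0.001,"wx":0,"wy":0,"wz":0}
    - {"dx":0,"dy":0.0007,"dz":0.002,"wx":0,"wy":0,"wz":0}
    - {"dx":0,"dy":0.0007,"dz":0.003,"wx":0,"wy":0,"wz":0}

```text
time_s: 10.0
tcp_pos: [0.5773, -0.2145, 0.0927]
ee_rot: [[-0.99, -0.141, 0.002], [-0.141, 0.99, -0.001], [-0.002, -0.002, -1.0]]
wrist_force: [-2.6, 2.3, 9.8]
gripper_width: 0.173
```

>>> drive_tool:
  deltas:
    - {"dx":0,"dy":0.0003,"dz":0.001,"wx":0,"wy":0,"wz":0}
    - {"dx":0,"dy":0.0003,"dz":0.002,"wx":0,"wy":0,"wz":0}

```text
time_s: 10.2
tcp_pos: [0.5776, -0.2146, 0.0916]
ee_rot: [[-0.99, -0.141, 0.003], [-0.141, 0.99, -0.002], [-0.003, -0.003, -1.0]]
wrist_force: [-2.4, 2.6, 14.2]
gripper_width: 0.173
```

>>> drive_tool:
  deltas:
    - {"dx":0,"dy":0.0003,"dz":0.001,"wx":0,"wy":0,"wz":0}
    - {"dx":0,"dy":0.0003,"dz":0.001,"wx":0,"wy":0,"wz":0}

```text
time_s: 10.4
tcp_pos: [0.578, -0.2142, 0.0896]
ee_rot: [[-0.99, -0.141, 0.004], [-0.141, 0.99, -0.002], [-0.004, -0.002, -1.0]]
wrist_force: [-0.6, 1.2, 7.4]
gripper_width: 0.168
```

>>> drive_tool:
  deltas:
    - {"dx":0,"dy":0.0002,"dz":0.0007,"wx":0,"wy":0,"wz":0}
    - {"dx":0,"dy":0.0002,"dz":0.0014,"wx":0,"wy":0,"wz":0}
    - {"dx":0,"dy":0.0002,"dz":0.002,"wx":0,"wy":0,"wz":0}

```text
time_s: 10.7
tcp_pos: [0.5781, -0.2141, 0.0875]
ee_rot: [[-0.99, -0.141, 0.004], [-0.141, 0.99, -0.002], [-0.004, -0.002, -1.0]]
wrist_force: [-0.1, 1.2, 7.5]
gripper_width: 0.171
```

>>> drive_tool:
  deltas:
    - {"dx":0,"dy":0.0002,"dz":0.0007,"wx":0,"wy":0,"wz":0}
    - {"dx":0,"dy":0.0002,"dz":0.0014,"wx":0,"wy":0,"wz":0}
    - {"dx":0,"dy":0.0002,"dz":0.002,"wx":0,"wy":0,"wz":0}

```text
time_s: 11.0
tcp_pos: [0.5781, -0.214, 0.0856]
ee_rot: [[-0.99, -0.141, 0.004], [-0.141, 0.99, -0.002], [-0.004, -0.003, -1.0]]
wrist_force: [-0.0, 1.1, 7.4]
gripper_width: 0.166
```

>>> drive_tool:
  deltas:
    - {"dx":0,"dy":0.0002,"dz":0.0007,"wx":0,"wy":0,"wz":0}
    - {"dx":0,"dy":0.0002,"dz":0.0014,"wx":0,"wy":0,"wz":0}
    - {"dx":0,"dy":0.0002,"dz":0.002,"wx":0,"wy":0,"wz":0}

```text
time_s: 11.3
tcp_pos: [0.5783, -0.2139, 0.0843]
ee_rot: [[-0.99, -0.141, 0.005], [-0.141, 0.99, -0.002], [-0.004, -0.003, -1.0]]
wrist_force: [-2.3, 3.4, 12.2]
gripper_width: 0.173
```

>>> drive_tool:
  deltas:
    - {"dx":0,"dy":0,"dz":0.0005,"wx":0,"wy":0,"wz":0}
    - {"dx":0,"dy":0,"dz":0.001,"wx":0,"wy":0,"wz":0}

```text
time_s: 11.5
tcp_pos: [0.5784, -0.2139, 0.0843]
ee_rot: [[-0.99, -0.142, 0.005], [-0.142, 0.99, -0.003], [-0.005, -0.003, -1.0]]
wrist_force: [-3.2, 1.8, 15.8]
gripper_width: 0.171
```

>>> drive_tool:
  deltas:
    - {"dx":0,"dy":0,"dz":0.0005,"wx":0,"wy":0,"wz":0}
    - {"dx":0,"dy":0,"dz":0.0005,"wx":0,"wy":0,"wz":0}
    - {"dx":0,"dy":0,"dz":0.0005,"wx":0,"wy":0,"wz":0}
    - {"dx":0,"dy":0,"dz":0.0005,"wx":0,"wy":0,"wz":0}
    - {"dx":0,"dy":0,"dz":0.0005,"wx":0,"wy":0,"wz":0}

```text
time_s: 12.0
tcp_pos: [0.5783, -0.2139, 0.0843]
ee_rot: [[-0.99, -0.142, 0.005], [-0.142, 0.99, -0.003], [-0.005, -0.003, -1.0]]
wrist_force: [-3.6, 2.0, 16.4]
gripper_width: 0.17
```

Run:
```python
from h import *
delta((.578,-.215,.095),8.1)
s=cams.capture("side")[:,:,::-1]
cv2.imwrite("pics/s8z.png",cv2.resize(s[130:240,310:410],None,fx=5,fy=5,interpolation=cv2.INTER_CUBIC))
```

```text
tool delta [ 0.0004 -0.0011 -0.0107] ytool yaw 8.14 wz 0.04 width mm 14.82 F [-3.56  2.05 16.4 ] t 12.0
```

View pics/s8z.png

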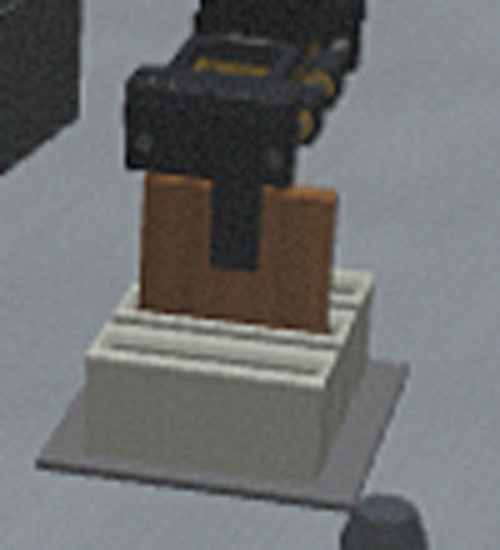

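Run:
```python
from h import *
img=cv2.imread("pics/top0.png")
g,a,b=rect(img,"top",.5772,-.2142,np.radians(8.07),.056)
for lo,hi in((.028,.040),(-.040,-.028),(-.02,.02)):
    m=(a>lo)&(a<hi);p=g[m].astype(float).mean(0);rb=p[:,2]-p[:,0]
    print([(round(float(x)*1000,1),round(float(v))) for x,v in zip(b,rb) if -.004<x<.014][::2])
E=cams.camera_model("top")['extrinsics'];c=-E[:3,:3].T@E[:3,3]
y=np.radians(8.07);l=np.array([c[0]-.5772,c[1]+.2142]);print("cam lateral",-np.sin(y)*l[0]+np.cos(y)*l[1],"h",c[2]-.056)
```

```text
[(14.0, 0), (13.0, 3), (12.0, 7), (11.0, 11), (10.0, 17), (9.0, 25), (8.0, 31), (7.0, 36), (6.0, 38), (5.0, 38), (4.0, 37), (3.0, 34), (2.0, 26), (1.0, 18), (-0.0, 10), (-1.0, 5), (-2.0, 3), (-3.0, 4)]
[(14.0, 0), (13.0, 3), (12.0, 6), (11.0, 10), (10.0, 15), (9.0, 22), (8.0, 30), (7.0, 36), (6.0, 39), (5.0, 38), (4.0, 37), (3.0, 34), (2.0, 28), (1.0, 18), (-0.0, 10), (-1.0, 4), (-2.0, 3), (-3.0, 4)]
[(14.0, 0), (13.0, 3), (12.0, 7), (11.0, 11), (10.0, 17), (9.0, 24), (8.0, 32), (7.0, 37), (6.0, 39), (5.0, 35), (4.0, 26), (3.0, 16), (2.0, 7), (1.0, 2), (-0.0, 1), (-1.0, 1), (-2.0, 2), (-3.0, 2)]
cam lateral 0.2915534859080444 h 0.8816866766971957
```

>>> drive_tool:
  deltas:
    - {"dx":0,"dy":0,"dz":-0.001,"wx":0,"wy":0,"wz":0}
    - {"dx":0,"dy":0,"dz":-0.002,"wx":0,"wy":0,"wz":0}
    - {"dx":0,"dy":0,"dz":-0.002,"wx":0,"wy":0,"wz":0}

```text
time_s: 12.35
tcp_pos: [0.5782, -0.2138, 0.0843]
ee_rot: [[-0.99, -0.141, 0.005], [-0.141, 0.99, -0.002], [-0.004, -0.003, -1.0]]
wrist_force: [0.9, 0.3, 8.1]
gripper_width: 0.168
```

>>> drive_tool:
  deltas:
    - {"dx":0,"dy":0,"dz":0,"wx":0,"wy":0,"wz":0}
    - {"dx":0,"dy":0,"dz":0,"wx":0,"wy":0,"wz":0}
    - {"dx":0,"dy":0,"dz":0,"wx":0,"wy":0,"wz":0}
    - {"dx":0,"dy":0,"dz":0,"wx":0,"wy":0,"wz":0}
    - {"dx":0,"dy":0,"dz":0,"wx":0,"wy":0,"wz":0}
    - {"dx":0,"dy":0,"dz":0,"wx":0,"wy":0,"wz":0}
  gripper: 0.6

```text
time_s: 12.95
tcp_pos: [0.5763, -0.2131, 0.0816]
ee_rot: [[-0.99, -0.14, -0.0], [-0.14, 0.99, 0.0], [0.0, 0.0, -1.0]]
wrist_force: [0.0, -0.7, -0.6]
gripper_width: 0.574
```

Retreat straight up, then aside for a clear view.

>>> drive_tool:
  deltas:
    - {"dx":0,"dy":0,"dz":-0.01,"wx":0,"wy":0,"wz":0}
    - {"dx":0,"dy":0,"dz":-0.03,"wx":0,"wy":0,"wz":0}
    - {"dx":0,"dy":0,"dz":-0.06,"wx":0,"wy":0,"wz":0}
    - {"dx":0,"dy":0,"dz":-0.09,"wx":0,"wy":0,"wz":0}
    - {"dx":0,"dy":0,"dz":-0.12,"wx":0,"wy":0,"wz":0}
    - {"dx":0,"dy":-0.03,"dz":-0.14,"wx":0,"wy":0,"wz":0}
    - {"dx":0.03,"dy":-0.07,"dz":-0.14,"wx":0,"wy":0,"wz":0}
    - {"dx":0.06,"dy":-0.11,"dz":-0.14,"wx":0,"wy":0,"wz":0}
    - {"dx":0.09,"dy":-0.15,"dz":-0.14,"wx":0,"wy":0,"wz":0}
    - {"dx":0.12,"dy":-0.19,"dz":-0.14,"wx":0,"wy":0,"wz":0}
    - {"dx":0.15,"dy":-0.23,"dz":-0.14,"wx":0,"wy":0,"wz":0}
    - {"dx":0.17,"dy":-0.26,"dz":-0.14,"wx":0,"wy":0,"wz":0}
    - {"dx":0.17,"dy":-0.26,"dz":-0.14,"wx":0,"wy":0,"wz":0}
    - {"dx":0.17,"dy":-0.26,"dz":-0.14,"wx":0,"wy":0,"wz":0}

```text
time_s: 14.35
tcp_pos: [0.4438, -0.4948, 0.2221]
ee_rot: [[-0.99, -0.138, 0.0], [-0.138, 0.99, 0.0], [-0.0, 0.0, -1.0]]
wrist_force: [0.2, -0.4, -0.4]
gripper_width: 0.596
```

Run:
```python
from h import *
t=cams.capture("top")[:,:,::-1];s=cams.capture("side")[:,:,::-1]
cv2.imwrite("pics/t9.png",t);cv2.imwrite("pics/s9.png",s)
y=np.radians(8.07);c,sn=np.cos(y),np.sin(y)
for n,im,ox,oy,w,h in(("top",t,405,170,110,100),("side",s,310,130,100,110)):
    z=cv2.resize(im[oy:oy+h,ox:ox+w],None,fx=5,fy=5,interpolation=cv2.INTER_CUBIC)
    l=np.array([(sx*.045,sy*.0075) for sx,sy in((1,1),(1,-1),(-1,-1),(-1,1))])
    P=np.c_[.5772+c*l[:,0]-sn*l[:,1],-.2142+sn*l[:,0]+c*l[:,1],np.full(4,.1217)]
    cv2.polylines(z,[((proj(n,P)-[ox,oy]+.5)*5).astype(np.int32)],True,(0,255,0),1)
    cv2.imwrite(f"pics/f_{n}.png",z)
```

```text
(no output)
```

View pics/f_top.png

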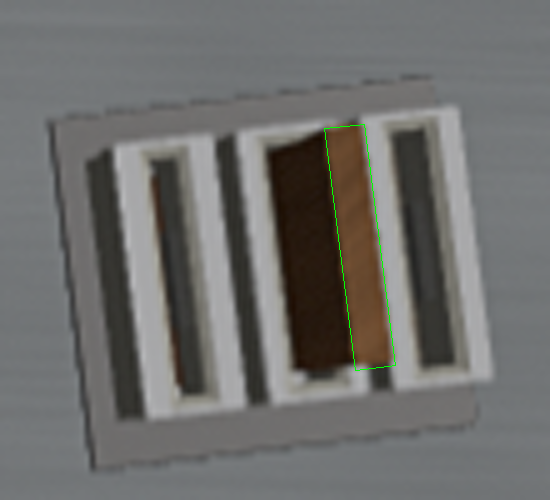

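View pics/f_side.png

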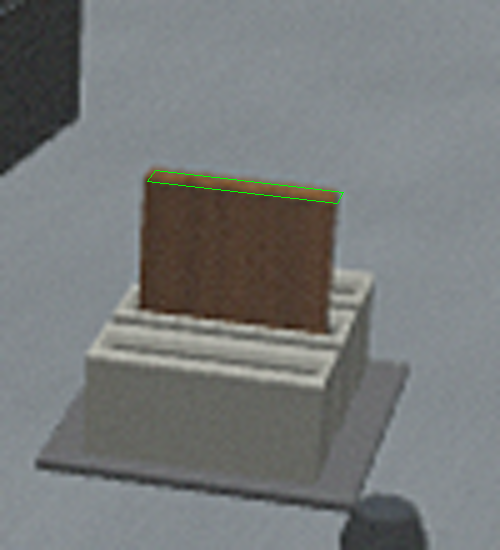

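View pics/t9.png

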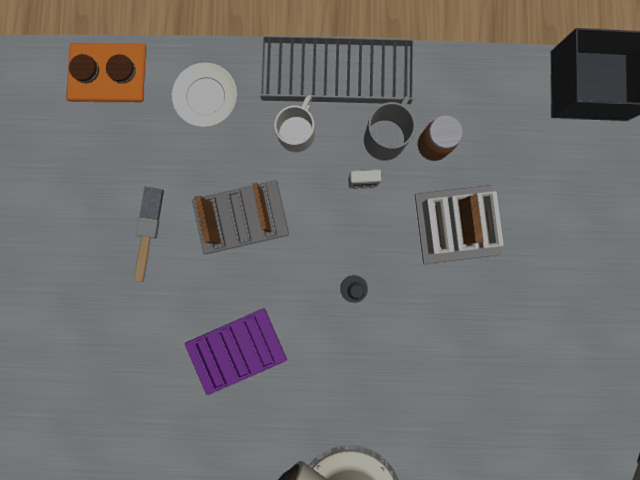

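```bash
python3 -c "
from station import r,ticket
print(ticket.finish_job())"
```

```text
the job is handed in; nothing more can be done
None
```

I put the middle divider away in the wide groove, the middle of the three rails, and handed the job in at about 14.5 s.

- **Pinch:** the fingers read about 14.6 mm, so this is the 15 mm board. The pictures also showed it as the thickest of the three.
- **Insertion:** the wrist force peaked at about 14 N as the board wedged between the springs. It then dragged steadily at about 7.5 N.
- **Seat:** at about 29 mm down the force rose sharply while the board stopped moving. I held it at about 16 N for about 0.5 s. Allowing for the spring drag, that puts roughly 9 to 16 N on the seat. I then eased off and let go.
- **Last checks:** in both pictures the board stands upright in the groove, within about 1–2 mm of the centred pose I drew over them. Its underside is about 12.7 mm over the deepest point, against the 16.5 mm limit. The middle rack place is empty, the other two dividers and the bystanders look unmoved, and the gripper is clear.
- **What disagreed:** the two cameras differed by 2–4 mm on where the rails are. I went by the top camera and the felt forces. I estimated the seat depth from the top picture at about 31 mm, give or take 2 mm, against 29 mm felt.

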